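# Unclip the air-filter cover of a microscope lamp unit

### The job

Take the air-filter cover off the top of the white microscope lamp unit, so that the filter under it can be changed, and lay it flat, right way up, in the steel tray. Its springy release tab has to be pinched in towards the finger rest and kept in while you swing that end of the cover up; then draw the cover back towards the tab end to slip the two hooks at its other end out from under the deck. It is thin plastic: do not over-squeeze the tab, do not wrench the cover or lean on the unit, set it down without dropping it, and leave everything else where it is.

Things in the scene. Friction and masses are not known exactly. Their poses are not given: they have to be found in the camera images.
- unit: White lamp unit, 270 long (x) x 170 wide (y) x 85 high, fixed. Origin: centre of its underside; +x points from its front panel (dial, round port, display) to its back, z up. Flat top deck 85 mm above the origin; a pocket in it, centred at x = -15, y = 0 mm, holds the filter cover. The deck is 4 mm thick round the pocket, hollow beneath. Over 20 N on it is leaning.
- cover: Grey louvred filter cover, plate 100 (x) x 80 (y) x 4 mm, about 75 g, flush in the deck's pocket with 1.2 mm play all round. Origin: centre of the plate's underside; axes as the unit's when in place. Release tab at its -x end, hooks at its +x end. Lowest points: feet of the tab's spring loop, z = -9 at x = -50 and -32; hooks z = -5: laid down it rests about 2 degrees off level.
- rest (a point): Middle of the +x face of the finger rest: fixed upright rib on the cover facing the tab, 4 thick, 28 wide (y), x = -28 to -24, 14 mm tall above the plate. This point: (-24, 0, 11) mm in the cover's frame. Pinch rest and tab from above along the cover's x: 26 mm over all, 19 with the tab fully in. Only the tab gives: the hand must follow by half its travel. All beside is flat (z = 4).
- hooks (a point): Lower edge of the plate's +x end, (50, 0, 0) mm in the cover's frame. Two rigid hooks (y = +-24, 14 wide, z = -5 to -1.5) reach 7 mm past it under the deck, with 1.5 mm play up and down: this end cannot go straight up. With the tab in, the cover swings up about this edge; with the tab end 15 mm up (8 degrees) draw it 12 mm towards -x, still tilted, and it is free.
- tab: Release tab: upright strip, 22 wide (y), 3 thick, 14 mm above the plate. Origin: middle of its outer face, at (-50, 0, 11) mm of the cover when relaxed. Flexes to +x only, 7 mm to a firm stop: 4 N to start, 0.9 N more per mm. Its nose (5.5 mm out, z = -5 to -1.5 of the cover) catches under the deck; surely free from 5.5 mm in. Over 16 N breaks it; over 12 N between cover and unit breaks the hooks.
- tray: Open stainless-steel tray, 220 (x) x 150 (y) x 25 mm high, walls and floor 3 mm, 0.6 kg, loose on the bench on one side of the unit (left or right). Origin: centre of its underside.
- rack: White tube rack, 190 x 75 mm, 102 mm high, loose, on the other side of the unit from the tray. Origin: centre of its underside. Not to be disturbed.
- wash_bottle: White wash bottle, 64 mm wide, 170 mm high, loose, origin under it. Not to be disturbed.
- beaker: Glass beaker, 68 mm wide, 90 mm high, loose, origin under it. Not to be disturbed.
- new_filter: New pleated filter in a black frame, 96 x 72 x 13 mm, loose, lying on the rear of the unit's deck behind the cover, origin under it. Not to be disturbed.
- petri_stack: Stack of clear petri dishes, 62 mm wide, 44 mm high, loose, origin under it. Not to be disturbed.
- oil_bottle: Small amber immersion-oil bottle, 26 mm square, 44 mm high, loose, standing on the rear of the unit's deck, origin under it. Not to be disturbed.
Things that resemble listed ones, but are neither listed nor needed, are in the scene too. What is shaped like the cover but green or pink is not meant.

How it is judged:
On the way, in this order (a step that is already met when the one before it is completed fails the run):
1. the tab is pressed in by at least 3 mm while the cover is still in its pocket (x of tab in the frame of cover above -0.047 m and z of cover in the frame of unit below 0.09 m), for 0.1 s.
2. the cover is lifted clear, 30 mm above its seat in the unit (z of cover in the frame of unit above 0.111 m), for 0.1 s.
At the end, for the whole second after the job is handed in: The cover lies at rest in the tray, right way up, flat on the tray's floor (within 7 degrees of level, origin 5 to 18 mm above the tray's underside), wholly inside its walls; the tray is within 40 mm of where it stood (z of cover in the frame of tray between 0.005 and 0.018 m and x of cover in the frame of tray between -0.075 and 0.075 m and y of cover in the frame of tray between -0.045 and 0.045 m and angle between cover's own z axis and vertical below 0.12 rad and linear speed of cover below 0.02 m/s and distance of tray from where it was at the start of the episode below 0.04 m); the robot touches nothing.
It fails at once if the tab is pushed with more than 16 N (contact force between the fingers and tab above 16 N).
It fails at once if the cover is wrenched or pressed against the unit with more than 12 N (contact force between cover and unit above 12 N).
It fails at once if the robot leans on the unit with more than 20 N (contact force between any of the arm, the fingers and unit above 20 N).
It fails at once if the cover is dropped or thrown (moves faster than 0.5 m/s out of the fingers) (contact force between the fingers and cover below 0.05 N and linear speed of cover above 0.5 m/s).
It fails at once if a bystander (rack, bottles, beaker, new filter, dishes) is shifted by more than 20 mm or tipped (distance of any of rack, wash_bottle, beaker, new_filter, petri_stack, oil_bottle from where it was at the start of the episode above 0.02 m or angle between any of rack, wash_bottle, beaker, new_filter, petri_stack, oil_bottle's own z axis and vertical above 0.3 rad).
It also fails if it takes over 59 s, if anything falls off the work surface, if the arm or the gripper's body presses on something with over 40 N, if the wrist force passes 120 N, or if a joint passes its speed limit or range.

### The arm

A 7-joint arm with a two-finger parallel gripper is mounted at the origin on the work surface. World frame = base frame: x ahead of the robot, y to its left, z up, the work surface at z = 0. Lengths are in m, angles in rad, forces in N, time in s.
With the tool pointing down it reaches from about 0.4 to 0.85 m from the base axis. Payload 4.5 kg.
Tool frame: the origin (TCP) lies midway between the tips of the shut fingers; the grasp point (between the pads) lies 19 mm behind it (r.grip_point_offset is the distance from the TCP to the grasp point, in m); z points along the fingers, y is the line along which they close (so a half turn about z gives the same grasp; the last joint's range is limited). The gripper opens to 88 mm and grips with 3 to 60 N. Pads are 18 mm wide; open, the fingers measure 123 mm over their backs; the gripper's body (75 mm by 187 mm) begins 45 mm behind the grasp point.
Start: joints at [1.188, 0.689, -0.195, 1.565, 0.157, 0.902, -0.215], TCP at [0.253, -0.572, 0.239] pointing down, gripper open.
Joint ranges: [-3.01, 3.01], [-0.46, 2.08], [-1.47, 1.51], [0.13, 2.56], [-1, 4.14], [0.04, 2.09], [-2.66, 2.66]. Speed limits (rad/s): [2.57, 2.57, 3.14, 3.14, 3.14, 3.14, 3.14].

### API

Orientations are given as a unit quaternion [x, y, z, w].
In Python, from plant import r, optics gives the robot as it stands.
- The arm moves only by the shell command python3 -m pendant 'ROWS' [OPENING] [FORCE]. ROWS is JSON, a list of rows, each a list of 6 numbers: the shift along the tool's x, y, z as a fraction of full scale, then the turn, a rotation vector about the tool's x, y, z as a fraction of full scale. A call has 1 to 5 rows; each row shifts and turns the commanded pose from where the row before left it, along the tool's axes as they then stand; what a row does not reach is not made up. Full scale, the value 1, is 0.025 m for a shift and pi rad for a turn. A row lasts 1/12 s, in which the tool goes at most 41.7 mm and 7.16 degrees, less where a joint would pass 70% of its speed; a pose out of reach is approached as far as the arm can. A call with a number of a shift or a turn outside -1 to 1 is refused whole. A call with a gripper value outside its range is refused whole. OPENING is the opening, from -1 (shut) to 1 (fully open), set as the call begins (- or left out, the last holds). The fingers move at their own pace and stop on an object; FORCE is the grip in N (left out, the last holds). Time passes only in rows, so rows that do not move let the fingers close. It gives the time, the measured TCP pose, the force, the opening and the grip force at its end, in the units of the state.
- r.get_state(): the state, without advancing time (a new reading comes with each control period).
- optics.snapshot(name): name is "scene" or "top" or "wrist"; returns (picture, depth): 400x640x3 uint8, blue, green, red; 400x640 float32, m along the optical axis (not along the pixel's ray), 0 where there is no reading.
- optics.calibration(name): a dict with "vfov" (degrees; the focal length in pixels is half the picture's height over the tangent of half this angle, whatever the lens; pixels are square), "cx", "cy" (the principal point, pixels), "k1" (the pictures are not rectified: a ray, as slopes to the right and down, at radius r is drawn at 1 + k1 r^2 times it, then the intrinsics apply), "cam_to_world" (4x4, takes a point from camera to world coordinates); the wrist camera has in their place "tool_from_camera" (4x4, takes a point from camera to tool coordinates, whose origin is the TCP and whose axes are the flange's). Camera axes: x right, y up, looking along -z (the intrinsics and any distortion apply to the point x, -y, -z); pixel columns grow to the right and rows downward; lengths in m; the calibration is good to about 2 mm. A picture is of the moment at which its call begins: read the wrist's pose just before it. calibration takes no time and is no camera call.
- r.finish_job(): hands the job in; it is judged then, once.
The state is a dict: "clock": time; "q": joint angles; "qd": joint speeds; "joint_torque": joint torques, N m; "tool_pos": TCP position; "eef_rot": TCP orientation; "contact_force": force on the tool from outside, world axes, zero at the start; "moment": the same for the moment, N m; "opening": opening from 0.0 (shut) to 1.0 (fully open); "finger_force": force on a finger pad.
Only numpy, scipy, OpenCV 4.12 (cv2) and the standard library are available. Lean on these libraries where they do the work, as an engineer would, in place of code of your own. Each camera call takes 0.05 s, during which the arm holds its last target. There are 200 camera calls.

## Working session

There is one attempt and no reset: what is moved stays moved. The work goes in short steps, Python scripts to look and compute and a shell command to move; the robot and the scene stay as the last step left them, time stands still between calls to the robot, and variables do not carry over. Pictures are saved under pics/ and viewed, at most 10 in all, crops included, and the job is handed in when it is done.

```bash
ls; mkdir -p pics; cat > h.py <<'E'
import numpy as np, cv2
from plant import r, optics
from scipy.spatial.transform import Rotation as R
def cam(n, st=None):
    c=optics.calibration(n); f=200/np.tan(np.radians(c['vfov'])/2)
    if n=='wrist':
        st=st or r.get_state(); T=np.eye(4); T[:3,:3]=R.from_quat(st['eef_rot']).as_matrix(); T[:3,3]=st['tool_pos']
        M=T@np.array(c['tool_from_camera'])
    else: M=np.array(c['cam_to_world'])
    K=np.array([[f,0,c['cx']],[0,f,c['cy']],[0,0,1]]); return K,np.array([c['k1'],0,0,0,0.]),M
def rays(C,px):
    K,d,M=C; u=cv2.undistortPointsIter(np.array(px,float).reshape(-1,1,2),K,d,None,None,(3,100,1e-10)).reshape(-1,2)
    return M[:3,3],(M[:3,:3]@np.c_[u[:,0],-u[:,1],-np.ones(len(u))].T).T
def onplane(C,px,z):
    o,v=rays(C,px); return o+v*((z-o[2])/v[:,2])[:,None]
def world(C,px,dep):
    o,v=rays(C,px); return o+v*np.array(dep)[:,None]
def proj(C,P):
    K,d,M=C; p=(np.array(P).reshape(-1,3)-M[:3,3])@M[:3,:3]; p=p*[1,-1,-1]
    return cv2.projectPoints(p,np.zeros(3),np.zeros(3),K,d)[0].reshape(-1,2)
E
python3 - <<'E'
from h import *
print(r.get_state())
for n in('scene','top','wrist'):
    C=cam(n); p,d=optics.snapshot(n); cv2.imwrite(f'pics/{n}0.png',p); np.savez(f'{n}0.npz',p=p,d=d,K=C[0],k=C[1],M=C[2]); print(n,C,(d>0).mean())
E
```

```text
pics
{'clock': 0.0, 'q': array([ 1.18784706,  0.68994941, -0.19453264,  1.56634088,  0.15732868,
        0.90248283, -0.21510022]), 'qd': array([-0.00105301, -0.00127013,  0.00027629,  0.00113138, -0.0013961 ,
       -0.00010016, -0.00045375]), 'joint_torque': array([ 8.84106885e-05, -5.27558362e+01, -1.26692556e+00, -1.53425235e+01,
       -5.26364415e-02,  6.46878878e-03,  1.54058671e-04]), 'tool_pos': array([ 0.25269981, -0.57095508,  0.23793292]), 'eef_rot': array([ 9.78356059e-01,  2.06926621e-01, -2.53226491e-04, -8.55653947e-04]), 'contact_force': array([ 1.07794995, -0.99288931,  0.48823917]), 'moment': array([0.03346851, 0.02998749, 0.02780605]), 'finger_force': 0.0, 'opening': 1.0016579559762784}
scene (array([[477.25010898,   0.        , 322.22954451],
       [  0.        , 477.25010898, 204.5599925 ],
       [  0.        ,   0.        ,   1.        ]]), array([-0.06750603,  0.        ,  0.        ,  0.        ,  0.        ]), array([[-0.83436454, -0.38761634,  0.39190482,  1.0317494 ],
       [ 0.55107591, -0.60244222,  0.57738957,  0.57385441],
       [ 0.01229438,  0.69
[... 395 characters left out ...]
8788],
       [-0.999616  ,  0.02750479, -0.00336857, -0.0442392 ],
       [-0.00183861,  0.05546214,  0.9984591 ,  1.52660341],
       [ 0.        ,  0.        ,  0.        ,  1.        ]])) 0.99593359375
wrist (array([[315.58384781,   0.        , 319.35090976],
       [  0.        , 315.58384781, 201.0833679 ],
       [  0.        ,   0.        ,   1.        ]]), array([-0.05195475,  0.        ,  0.        ,  0.        ,  0.        ]), array([[ 0.40475412,  0.87417925,  0.26829972,  0.32207517],
       [-0.9144247 ,  0.38734255,  0.11744454, -0.54112778],
       [-0.00125632, -0.29287605,  0.95614959,  0.38404764],
       [ 0.        ,  0.        ,  0.        ,  1.        ]])) 0.9958359375
```

View pics/top0.png

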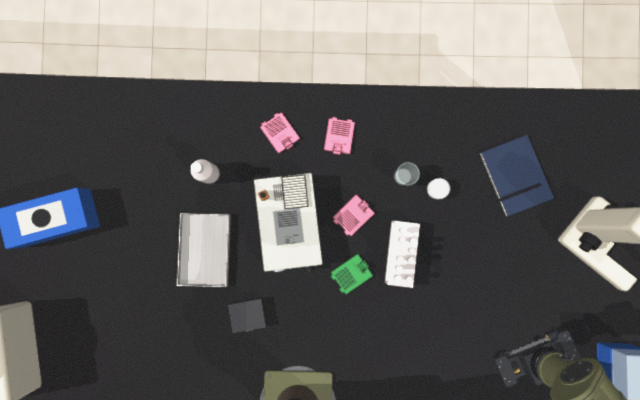

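View pics/scene0.png

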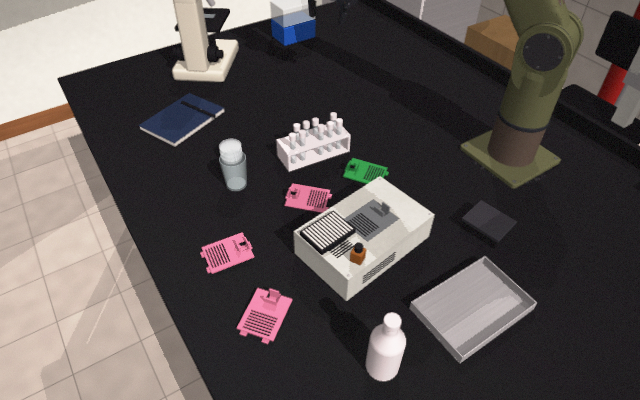

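The scene view shows the grey cover in the white unit's deck (top view ≈(289,226), scene ≈(372,218)), tab towards the robot. The tray is at top ≈(204,250). Look-alikes in the top view are pink at (280,132), (340,135) and (354,215), green at (352,274), and a dark slab at (247,316). The only grey louvred one in the unit is at (289,226), so I choose that one. I'll check it in a crop.

```bash
python3 - <<'E'
from h import *
a=np.load('top0.npz');b=np.load('scene0.npz')
A=(a['K'],a['k'],a['M']);B=(b['K'],b['k'],b['M'])
cr=a['p'][165:280,245:330]; s=b['p'][170:300,290:440]
cv2.imwrite('pics/crop.png',np.hstack([cv2.resize(cr,None,fx=4.52,fy=4.52,interpolation=2)[:520,:380],cv2.resize(s,None,fx=4*.68,fy=4,interpolation=2)[:520]]))
# deck by white mask and height
d=a['d'];p=a['p']
v,u=np.mgrid[0:400,0:640]; W=world(A,np.c_[u.ravel(),v.ravel()],d.ravel()).reshape(400,640,3)
def rect(m,z):
    c=max(cv2.findContours(m.astype(np.uint8),0,1)[0],key=cv2.contourArea).reshape(-1,2)
    P=onplane(A,c,z)[:,:2]; return cv2.minAreaRect((P*1000).astype(np.float32))
reg=np.zeros((400,640),bool);reg[165:280,245:330]=1
m=reg&(W[...,2]>.07)
print('deck z',np.median(W[...,2][reg&(p.min(2)>190)]),rect(m,.085))
reg[:]=0;reg[200:300,165:240]=1
m=reg&(W[...,2]>.012)
print('tray rim',np.percentile(W[...,2][m],[50,90]),rect(m,.025), 'floor z',np.median(W[235:265,195:215,2]))
g=(cv2.cvtColor(p,6)<185); reg[:]=0;reg[206:248,270:306]=1
m=cv2.morphologyEx((reg&g).astype(np.uint8),2,np.ones((3,3)))
print('cover',rect(m,.085))
for n,(uu,vv) in dict(slab=(247,316),bottle=(204,170),beaker=(407,174),rack=(402,254),filt=(295,191),oil=(264,195)).items(): print(n,W[vv,uu].round(3), W[vv-12:vv+13,uu-12:uu+13,2].max().round(3))
E
```

```text
deck z 0.08574116622159145 ((556.6632690429688, 43.48665237426758), (270.9697570800781, 172.95333862304688), 8.380751609802246)
tray rim [0.02326003 0.03094184] ((464.2281494140625, 303.1495056152344), (223.18121337890625, 152.33628845214844), 0.8516295552253723) floor z 0.0034237964567913615
cover ((544.2644653320312, 41.14307403564453), (106.59381103515625, 79.59049224853516), 8.243729591369629)
slab [0.268 0.159 0.035] 1.527
bottle [0.697 0.285 0.13 ] 1.527
beaker [ 0.715 -0.322  0.006] 1.527
rack [ 0.468 -0.302  0.056] 1.527
filt [0.646 0.023 0.094] 1.527
oil [0.63  0.11  0.135] 1.527
```

View pics/crop.png

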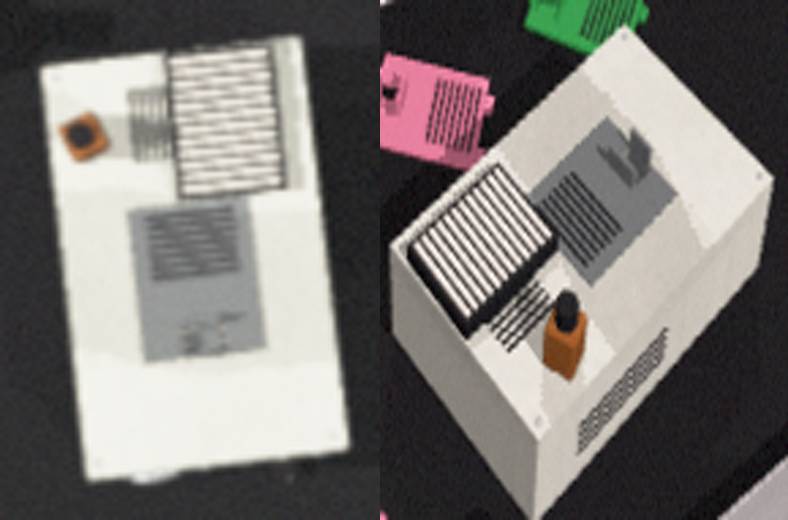

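The crop confirms it: the grey louvred cover is flush in the deck, with rest and tab near its robot-side end (crop ≈(205,340)). The black-framed filter is behind it. The unit is at about (0.556, 0.043) with yaw 8.3°. Moving in at safe height.

```bash
python3 -m pendant '[[0.95,-0.9,0,0,0,0],[0.95,-0.9,0,0,0,0],[0.95,-0.9,0,0,0,0],[0.95,-0.9,0,0,0,0],[0.95,-0.9,0,0,0,0]]' && python3 -m pendant '[[0.95,-0.9,0,0,0,0],[0.95,-0.9,0,0,0,0],[0.95,-0.9,0,0,0,0],[0.95,-0.9,0,0,0,0],[0.95,-0.9,0,0,0,0]]'
```

```text
clock: 0.57
tool_pos: [0.3163, -0.419, 0.2386]
eef_rot: [0.978, 0.207, -0.0, -0.0]
contact_force: [0.7, 0.7, -1.2]
opening: 0.999
finger_force: 0.0
clock: 0.98
tool_pos: [0.3794, -0.2681, 0.2387]
eef_rot: [0.978, 0.207, -0.0, -0.0]
contact_force: [1.3, -0.4, -0.8]
opening: 0.999
finger_force: 0.0
```

```bash
python3 -m pendant '[[0.95,-0.9,0,0,0,0],[0.95,-0.9,0,0,0,0],[0.95,-0.9,0,0,0,0],[0.95,-0.9,0,0,0,0],[0.95,-0.9,0,0,0,0]]' >/dev/null&& python3 -m pendant '[[0.95,-0.9,0,0,0,0],[0.95,-0.9,0,0,0,0],[0.95,-0.9,0,0,0,0],[0.95,-0.9,0,0,0,0],[0.9,-0.9,0,0,0,0]]' && python3 -m pendant '[[0,0,0,0,0,-0.037],[0,0,0,0,0,-0.037],[0,0,0,0,0,-0.037],[0,0,0,0,0,-0.037],[0,0,0,0,0,-0.037]]' && python3 -m pendant '[[0,0,0.4,0,0,-0.037],[0,0,0.4,0,0,-0.037],[0,0,0.4,0,0,-0.037],[0,0,0.4,0,0,-0.037],[0,0,0.2,0,0,-0.037]]' && python3 -m pendant '[[0,0,0,0,0,-0.037],[0,0,0,0,0,-0.006],[0,0,0,0,0,0]]'
python3 - <<'E'
from h import *
print(r.get_state()['q'])
C=cam('wrist');p,d=optics.snapshot('wrist'); cv2.imwrite('pics/w1.png',p); np.savez('w1.npz',p=p,d=d,K=C[0],k=C[1],M=C[2])
E
```

```text
clock: 1.82
tool_pos: [0.5045, 0.0335, 0.2386]
eef_rot: [0.978, 0.207, -0.0, 0.0]
contact_force: [0.9, -0.7, -1.0]
opening: 1.004
finger_force: 0.0
clock: 2.23
tool_pos: [0.5039, 0.0318, 0.2385]
eef_rot: [0.877, 0.481, -0.0, 0.0]
contact_force: [0.6, -0.0, -0.5]
opening: 1.001
finger_force: 0.0
clock: 2.65
tool_pos: [0.5034, 0.0315, 0.1926]
eef_rot: [0.702, 0.712, -0.001, -0.001]
contact_force: [-0.7, -0.8, -0.3]
opening: 1.001
finger_force: 0.0
clock: 2.9
tool_pos: [0.504, 0.0316, 0.1935]
eef_rot: [0.655, 0.755, -0.0, -0.0]
contact_force: [-0.2, -0.0, -1.0]
opening: 0.997
finger_force: 0.0
[ 0.14184477  0.63412509 -0.47389424  1.96173243  0.46045934  0.65296197
 -0.48409132]
```

View pics/w1.png

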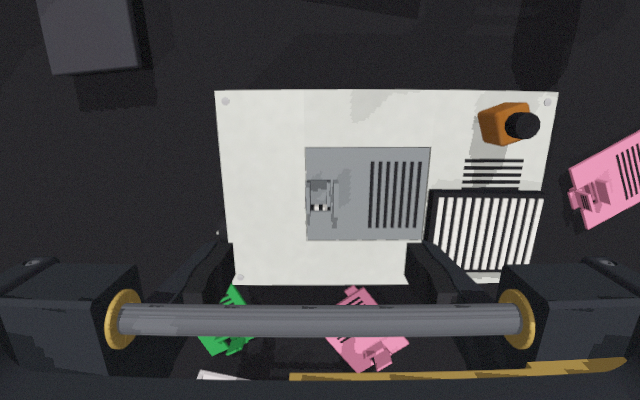

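The wrist view shows the cover with corners ≈(306,148), (430,148), (425,240), (306,240). The tab and rest are at x≈310–337, y≈180–211. I go lower, measure there, and crop the tab.

```bash
python3 -m pendant '[[0,0,0.8,0,0,0],[0,0,0.8,0,0,0],[0,0,0.6,0,0,0],[0,0,0,0,0,0],[0,0,0,0,0,0]]'
cat > m.py <<'E'
from h import *
def quad(C,p,z,seed):
    hsv=cv2.cvtColor(p,cv2.COLOR_BGR2HSV); g=cv2.cvtColor(p,6)
    m=((g<175)&(g>20)&(hsv[...,1]<60)).astype(np.uint8)
    m=cv2.morphologyEx(m,cv2.MORPH_OPEN,np.ones((7,7)))
    n,l=cv2.connectedComponents(m); mm=(l==l[seed[1],seed[0]]).astype(np.uint8)
    c=max(cv2.findContours(mm,0,1)[0],key=cv2.contourArea).reshape(-1,2)
    return cv2.boundingRect(c),cv2.minAreaRect((onplane(C,c,z)[:,:2]*1000).astype(np.float32))
E
python3 - <<'E'
from m import *
C=cam('wrist');p,d=optics.snapshot('wrist'); np.savez('w2.npz',p=p,d=d,K=C[0],k=C[1],M=C[2])
a=np.load('w1.npz');A=(a['K'],a['k'],a['M'])
print(quad(A,a['p'],.085,(350,230)))
th=np.radians(8.3);O=np.array([.542,.041,.081]);Q=lambda x,y,z:O+[x*np.cos(th)-y*np.sin(th),x*np.sin(th)+y*np.cos(th),z]
s=proj(C,Q(10,0,4) if 0 else Q(-.01,0,.004))[0].astype(int); print(s)
try: print(quad(C,p,.085,s))
except Exception as e: print(e)
t=proj(C,Q(-.037,0,.018))[0].astype(int);print(t)
x0,y0=t[0]-60,t[1]-50
cv2.imwrite('pics/tab.png',cv2.resize(p[y0:y0+100,x0:x0+130],None,fx=6,fy=6,interpolation=2)); print(x0,y0)
E
```

```text
clock: 3.37
tool_pos: [0.5038, 0.0319, 0.1387]
eef_rot: [0.655, 0.756, -0.0, -0.0]
contact_force: [0.1, -0.1, -0.5]
opening: 1.001
finger_force: 0.0
((305, 147, 126, 94), ((543.163818359375, 39.21678924560547), (104.42420196533203, 81.4476318359375), 8.25027084350586))
[362 215]
((0, 0, 632, 400), ((501.0099182128906, 13.424819946289062), (579.3717651367188, 316.6213684082031), 8.32985782623291))
[322 223]
262 173
```

View pics/tab.png

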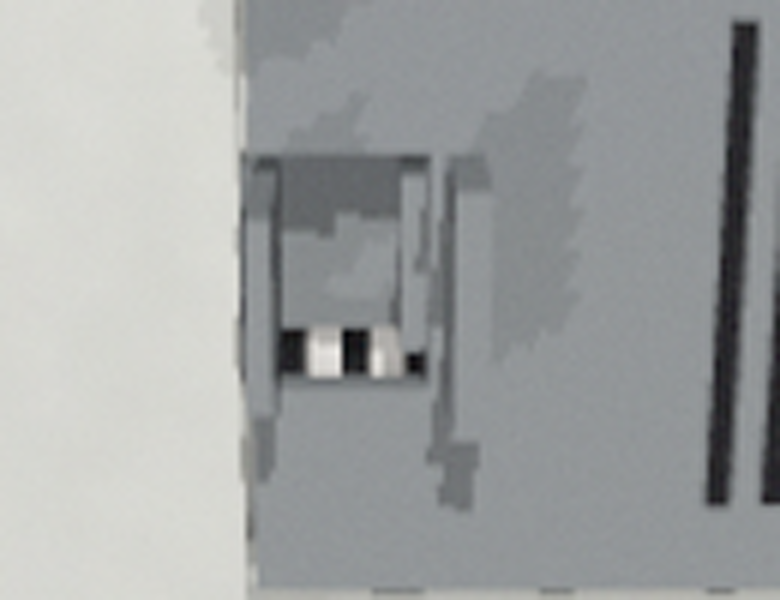

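The crop shows the tab's top face at crop x≈248–275, y≈215–415. The rest's top is at x≈455–493, starting at y≈190. Cover end edge is at x≈243–255.

```bash
python3 - <<'E'
from m import *
a=np.load('w2.npz');C=(a['K'],a['k'],a['M'])
c=np.array([(248,215),(248,415),(275,215),(275,415),(455,190),(493,190),(455,440),(493,440)])/6.+[262,173]-.4
th=np.radians(8.3);Rm=np.array([[np.cos(th),np.sin(th)],[-np.sin(th),np.cos(th)]])
tcp=np.array([.5038,.0319])
for z in(.099,):
  P=onplane(C,c,z)[:,:2]; print(((P-tcp)@Rm.T*1000).round(1))
e=np.array([(240,60),(257,580)])/6.+[262,173]-.4
print('plate end',((onplane(C,e,.085)[:,:2]-tcp)@Rm.T*1000).round(1), 'louvre edge', ((onplane(C,np.array([(720,505),(745,20)])/6.+[262,173],.085)[:,:2]-tcp)@Rm.T*1000).round(1))
# two-height triangulation of cover corners
w=np.load('w1.npz');A=(w['K'],w['k'],w['M'])
for T,D in((C,a),(A,w)):
    q=proj(T,[*(tcp+Rm.T@[.03,.03]),.085])[0].astype(int); print('depth z',world(T,[q],[D['d'][q[1],q[0]]]))
print('rest-tab depth heights',[world(C,[k],[a['d'][int(k[1]),int(k[0])]])[0].round(4) for k in (np.array([(262,300),(474,300)])/6.+[262,173])])
# triangulate cover corner near -x,+y: w1 (306,148) vs w2
def edges(T,D,guess):
    g=cv2.cvtColor(D['p'],6); 
    return cv2.cornerSubPix(cv2.GaussianBlur(g,(3,3),0),np.array([guess],np.float32).reshape(-1,1,2),(6,6),(-1,-1),(3,50,.01)).reshape(2)
for L in((-.013,.04),(-.013,-.04)):
    X=[*(tcp+Rm.T@np.array(L)),.085]; pr=[]
    for T,D in((C,a),(A,w)):
        k=edges(T,D,proj(T,X)[0]); o,v=rays(T,[k]); pr.append((o,v[0],k))
    (o1,v1,k1),(o2,v2,k2)=pr; s=np.linalg.lstsq(np.c_[v1,-v2],o2-o1,rcond=None)[0]
    print('corner',k1,k2,(o1+s[0]*v1).round(4),(o2+s[1]*v2).round(4))
E
```

```text
[[-10.2  13.4]
 [-10.6  -9.1]
 [ -7.4  13.4]
 [ -7.7  -9.1]
 [ 11.1  16.1]
 [ 15.   16.1]
 [ 11.5 -12.1]
 [ 15.6 -12.1]]
plate end [[-11.6  26.5]
 [-10.8 -36.8]] louvre edge [[ 43.9 -27.4]
 [ 43.3  30.5]]
depth z [[0.52868159 0.06596912 0.08506041]]
depth z [[0.52909208 0.06596547 0.08511   ]]
rest-tab depth heights [array([0.4947, 0.0343, 0.0988]), array([0.5168, 0.0371, 0.098 ])]
corner [300.5071  158.01662] [304.35013 146.55272] [0.486  0.073  0.0892] [0.486  0.073  0.0892]
corner [303.62677 272.0828 ] [306.66888 240.41437] [ 0.4982 -0.009   0.084 ] [ 0.4983 -0.009   0.084 ]
```

```bash
python3 -m pendant '[[0.084,0.096,0.4,0,0,0],[0,0,0.4,0,0,0],[0,0,0.4,0,0,0],[0,0,0.2,0,0,0],[0,0,0,0,0,0]]' -0.1 12; python3 -m pendant '[[0,0,0.2,0,0,0],[0,0,0.16,0,0,0],[0,0,0.1,0,0,0],[0,0,0.08,0,0,0],[0,0,0,0,0,0]]'; python3 -m pendant '[[0,0,0,0,0,0],[0,0,0,0,0,0]]'
```

```text
clock: 3.83
tool_pos: [0.5052, 0.034, 0.1023]
eef_rot: [0.655, 0.756, -0.001, -0.001]
contact_force: [0.4, 0.3, -1.0]
opening: 0.648
finger_force: 0.0
clock: 4.25
tool_pos: [0.506, 0.0342, 0.0899]
eef_rot: [0.655, 0.756, -0.0, -0.0]
contact_force: [0.0, 0.9, 0.2]
opening: 0.45
finger_force: 0.0
clock: 4.42
tool_pos: [0.5063, 0.0342, 0.0904]
eef_rot: [0.655, 0.756, 0.0, 0.0]
contact_force: [-0.3, -0.5, 0.3]
opening: 0.451
finger_force: 0.0
```

```bash
python3 -m pendant '[[0,0,0.08,0,0,0],[0,0,0,0,0,0],[0,0,0,0,0,0],[0,0,0,0,0,0],[0,0,0,0,0,0]]' -0.35 12
python3 - <<'E'
from h import *
C=cam('wrist');p,d=optics.snapshot('wrist')
t=proj(C,[.5063,.0342,.095])[0].astype(int);x0,y0=t[0]-65,t[1]-75;print(x0,y0)
cv2.imwrite('pics/pinch.png',cv2.resize(p[y0:y0+100,x0:x0+130],None,fx=6,fy=6,interpolation=2))
E
```

```text
clock: 4.83
tool_pos: [0.5062, 0.0342, 0.0883]
eef_rot: [0.655, 0.756, 0.0, 0.0]
contact_force: [0.3, 0.1, -0.9]
opening: 0.328
finger_force: 0.0
254 188
```

View pics/pinch.png

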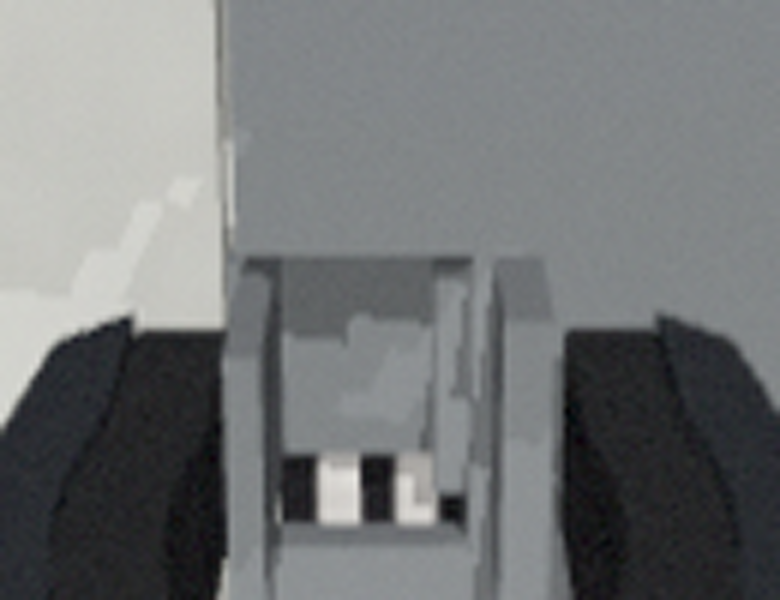

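The pads flank the tab and rest evenly, about 1 mm clear on each side (pad edges at crop x≈225 and 565). Closing in steps, with the hand following.

```bash
python3 -m pendant '[[0,0,0,0,0,0],[0,0,0,0,0,0]]' -0.41 12; python3 -m pendant '[[0,0.035,0,0,0,0],[0,0,0,0,0,0],[0,0,0,0,0,0]]' -0.45;python3 -m pendant '[[0,0.035,0,0,0,0],[0,0,0,0,0,0],[0,0,0,0,0,0]]' -0.49
```

```text
clock: 5.05
tool_pos: [0.5059, 0.0341, 0.0882]
eef_rot: [0.655, 0.756, -0.0, -0.0]
contact_force: [-0.5, -0.2, 0.9]
opening: 0.293
finger_force: 0.6
clock: 5.3
tool_pos: [0.5069, 0.0342, 0.0882]
eef_rot: [0.655, 0.756, -0.0, -0.0]
contact_force: [-1.1, 0.4, 0.9]
opening: 0.273
finger_force: 5.1
clock: 5.55
tool_pos: [0.5079, 0.0344, 0.0882]
eef_rot: [0.655, 0.756, -0.0, 0.0]
contact_force: [-1.4, -0.8, 1.2]
opening: 0.257
finger_force: 6.7
```

```bash
python3 -m pendant '[[0,0.035,0,0,0,0],[0,0,0,0,0,0],[0,0,0,0,0,0]]' -0.53;python3 -m pendant '[[0,0.03,0,0,0,0],[0,0,0,0,0,0],[0,0,0,0,0,0]]' -0.57;  python3 -m pendant '[[0,0,0,0,0,0],[0,0,0,0,0,0],[0,0,0,0,0,0]]' -0.6 12
```

```text
clock: 5.8
tool_pos: [0.5088, 0.0345, 0.0882]
eef_rot: [0.655, 0.756, 0.0, 0.0]
contact_force: [-1.4, 0.5, 1.0]
opening: 0.239
finger_force: 8.4
clock: 6.05
tool_pos: [0.5096, 0.0347, 0.0882]
eef_rot: [0.655, 0.756, 0.0, 0.0]
contact_force: [1.1, 0.1, -0.2]
opening: 0.219
finger_force: 10.0
clock: 6.3
tool_pos: [0.5096, 0.0347, 0.0882]
eef_rot: [0.655, 0.756, 0.0, 0.0]
contact_force: [0.5, -1.3, 0.2]
opening: 0.214
finger_force: 12.0
```

The tab is on its stop at 12 N. Now I swing the cover up about the hook edge in small steps: pivot 83.5 mm along tool y and 7 mm down, 1.7° per row.

```bash
python3 -m pendant '[[0,0.01,-0.099,0.0094,0,0],[0,0,0,0,0,0],[0,0,0,0,0,0]]';python3 -m pendant '[[0,0.01,-0.099,0.0094,0,0],[0,0,0,0,0,0],[0,0,0,0,0,0]]'
```

```text
clock: 6.55
tool_pos: [0.51, 0.0348, 0.0906]
eef_rot: [0.655, 0.756, -0.011, -0.009]
contact_force: [-1.1, 0.8, -0.1]
opening: 0.213
finger_force: 12.0
clock: 6.8
tool_pos: [0.5101, 0.0347, 0.093]
eef_rot: [0.654, 0.756, -0.022, -0.019]
contact_force: [-0.3, -0.3, -1.0]
opening: 0.213
finger_force: 12.0
```

```bash
python3 -m pendant '[[0,0.01,-0.099,0.0094,0,0],[0,0,0,0,0,0],[0,0,0,0,0,0]]';python3 -m pendant '[[0,0.01,-0.099,0.0094,0,0],[0,0,0,0,0,0],[0,0,0,0,0,0]]';python3 -m pendant '[[0,0.01,-0.099,0.0094,0,0],[0,0,0,0,0,0],[0,0,0,0,0,0],[0,0,0,0,0,0]]'
python3 - <<'E'
from h import *
p,d=optics.snapshot('scene'); cv2.imwrite('pics/s2.png',cv2.resize(p[150:300,280:450],None,fx=4,fy=4,interpolation=2))
E
```

```text
clock: 7.05
tool_pos: [0.5104, 0.0348, 0.0954]
eef_rot: [0.654, 0.755, -0.033, -0.029]
contact_force: [0.1, 0.3, -1.2]
opening: 0.214
finger_force: 12.0
clock: 7.3
tool_pos: [0.5108, 0.0348, 0.0978]
eef_rot: [0.654, 0.755, -0.044, -0.038]
contact_force: [0.7, -0.4, -1.3]
opening: 0.215
finger_force: 12.0
clock: 7.63
tool_pos: [0.5111, 0.0349, 0.1003]
eef_rot: [0.653, 0.754, -0.056, -0.048]
contact_force: [-0.2, 0.6, -0.2]
opening: 0.215
finger_force: 12.0
```

View pics/s2.png

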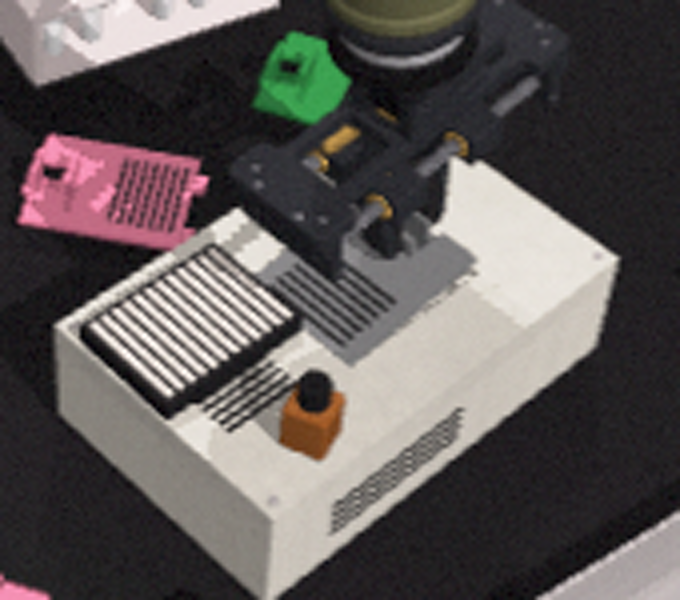

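The crop shows the cover's tab end raised above the deck (gap ≈(470,270)), with the hook end still seated. Now drawing it 13 mm towards −x.

```bash
python3 -m pendant '[[0,-0.1,0.014,0,0,0],[0,0,0,0,0,0],[0,-0.1,0.014,0,0,0],[0,0,0,0,0,0]]';python3 -m pendant '[[0,-0.1,0.014,0,0,0],[0,0,0,0,0,0],[0,-0.1,0.014,0,0,0],[0,0,0,0,0,0]]';python3 -m pendant '[[0,-0.1,0.014,0,0,0],[0,0,0,0,0,0],[0,-0.05,0.007,0,0,0],[0,0,0,0,0,0],[0,0,0,0,0,0]]'
```

```text
clock: 8.02
tool_pos: [0.5057, 0.0341, 0.1005]
eef_rot: [0.653, 0.754, -0.056, -0.048]
contact_force: [-0.5, 0.4, -1.2]
opening: 0.216
finger_force: 12.0
clock: 8.35
tool_pos: [0.5009, 0.0334, 0.1006]
eef_rot: [0.653, 0.754, -0.056, -0.048]
contact_force: [0.0, -0.2, -0.4]
opening: 0.214
finger_force: 12.0
clock: 8.77
tool_pos: [0.4977, 0.033, 0.1006]
eef_rot: [0.653, 0.754, -0.056, -0.048]
contact_force: [0.3, 0.4, -0.8]
opening: 0.209
finger_force: 12.0
```

```bash
python3 -m pendant '[[0,-0.012,-0.08,0,0,0],[0,0,0,0,0,0],[0,-0.012,-0.08,0,0,0],[0,0,0,0,0,0]]';python3 -m pendant '[[0,-0.02,-0.12,0,0,0],[0,-0.02,-0.12,0,0,0],[0,-0.03,-0.2,0,0,0],[0,-0.03,-0.2,0,0,0],[0,0,0,0,0,0]]'
```

```text
clock: 9.1
tool_pos: [0.4979, 0.033, 0.105]
eef_rot: [0.653, 0.754, -0.056, -0.048]
contact_force: [-0.3, -0.9, -0.8]
opening: 0.214
finger_force: 12.0
clock: 9.52
tool_pos: [0.4982, 0.0331, 0.122]
eef_rot: [0.653, 0.754, -0.055, -0.048]
contact_force: [0.5, 1.7, -0.8]
opening: 0.211
finger_force: 12.0
```

```bash
python3 -m pendant '[[0,-0.06,-0.4,0,0,0],[0,-0.06,-0.4,0,0,0],[0,-0.06,-0.4,0,0,0],[0,-0.06,-0.4,0,0,0],[0,-0.06,-0.4,0,0,0]]';python3 -m pendant '[[0,0,0,-0.012,0,0],[0,0,0,-0.012,0,0],[0,0,0,-0.012,0,0],[0,0,0,-0.011,0,0],[0,0,0,0,0,0]]'
python3 - <<'E'
from h import *
p,d=optics.snapshot('scene'); cv2.imwrite('pics/s3.png',cv2.resize(p[110:360,280:560],None,fx=2.4,fy=2.4,interpolation=2))
E
```

```text
clock: 9.93
tool_pos: [0.4977, 0.033, 0.1728]
eef_rot: [0.653, 0.754, -0.056, -0.048]
contact_force: [-0.2, -0.2, -1.7]
opening: 0.213
finger_force: 12.0
clock: 10.35
tool_pos: [0.4962, 0.0325, 0.1723]
eef_rot: [0.654, 0.756, -0.0, 0.0]
contact_force: [-0.3, -1.2, -0.7]
opening: 0.212
finger_force: 12.0
```

View pics/s3.png

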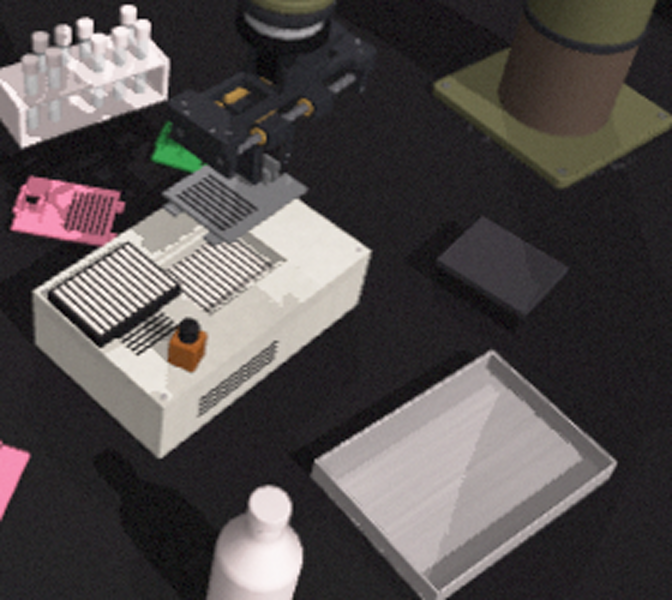

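The crop shows the cover held level above the unit, with its two hooks clear. Carrying it to the tray.

```bash
python3 -m pendant '[[0,0,0,0,0,0.014],[0,0,0,0,0,0.014],[0,0,0,0,0,0.013],[0.4,-0.1,0,0,0,0],[0.7,-0.2,0,0,0,0]]';python3 -m pendant '[[0.9,-0.2,0,0,0,0],[0.9,-0.2,0,0,0,0],[0.9,-0.2,0,0,0,0],[0.9,-0.2,0,0,0,0],[0.9,-0.2,0,0,0,0]]';python3 -m pendant '[[0.9,-0.2,0,0,0,0],[0.9,-0.2,0,0,0,0],[0.9,-0.2,0,0,0,0],[0.9,-0.2,0,0,0,0],[0.9,-0.2,0,0,0,0]]'; python3 -m pendant '[[0.5,-0.15,0,0,0,0],[0.25,0,0,0,0,0],[0,0,0,0,0,0],[0,0,0,0,0,0]]'
```

```text
clock: 10.82
tool_pos: [0.4904, 0.0592, 0.1715]
eef_rot: [0.703, 0.711, -0.0, 0.001]
contact_force: [-0.4, 0.3, -1.2]
opening: 0.215
finger_force: 12.0
clock: 11.23
tool_pos: [0.4625, 0.1747, 0.1716]
eef_rot: [0.701, 0.713, 0.0, -0.0]
contact_force: [-0.1, 0.4, -1.1]
opening: 0.214
finger_force: 12.0
clock: 11.65
tool_pos: [0.4355, 0.2868, 0.1716]
eef_rot: [0.701, 0.713, -0.0, -0.0]
contact_force: [1.4, -0.5, -0.6]
opening: 0.212
finger_force: 12.0
clock: 11.98
tool_pos: [0.4324, 0.3029, 0.1713]
eef_rot: [0.702, 0.712, -0.0, 0.0]
contact_force: [0.0, -0.6, -0.2]
opening: 0.212
finger_force: 12.0
```

```bash
python3 -m pendant '[[0,0,0.8,0.0133,0,0],[0,0,0.9,0,0,0],[0,0,0.9,0,0,0],[0,0,0.8,0,0,0],[0,0,0,0,0,0]]'
python3 - <<'E'
from h import *
for n in('top','scene'):
    C=cam(n);p,d=optics.snapshot(n); v,u=np.mgrid[0:400,0:640]
    W=world(C,np.c_[u.ravel(),v.ravel()],d.ravel())
    m=(d.ravel()>0)&(abs(W[:,0]-.484)<.025)&(abs(W[:,1]-.303)<.045)&(W[:,2]>.045)&(W[:,2]<.1)
    P=W[m]; A=np.c_[P[:,0]-.4659,P[:,1]-.303,np.ones(len(P))]; print(n,m.sum(),np.linalg.lstsq(A,P[:,2],rcond=None)[0] if m.sum()>10 else '')
    f=(d.ravel()>0)&(abs(W[:,0]-.464)<.1)&((abs(W[:,1]-.303)<.068))&(W[:,2]<.02); print('floor',f.sum(),np.median(W[f,2]))
    if n=='top':
        k=(W[:,2]>.02)&(W[:,2]<.033)&(abs(W[:,0]-.46)<.14)&(abs(W[:,1]-.303)<.1); print('tray box',np.percentile(W[k,:2],[1,99],axis=0))
E
```

```text
clock: 12.4
tool_pos: [0.4284, 0.2999, 0.0834]
eef_rot: [0.702, 0.711, -0.019, -0.014]
contact_force: [0.2, 0.2, -1.4]
opening: 0.216
finger_force: 12.0
top 259 [-0.03487005 -0.01198542  0.07868901]
floor 1366 0.0034168866952858368
tray box [[0.35291914 0.22898814]
 [0.57399099 0.37865852]]
scene 778 [-0.04362724 -0.01351453  0.08066315]
floor 3455 0.0032226273992664867
```

```bash
python3 -m pendant '[[0,0,0.6,0,0,0],[0,0,0.6,0,0,0],[0,0,0.5,0,0,0],[0,0,0.4,0,0,0],[0,0,0.15,0,0,0]]'; python3 -m pendant '[[0,0,0.06,0,0,0],[0,0,0,0,0,0],[0,0,0,0,0,0]]'; python3 -m pendant '[[0,0,0.04,0,0,0],[0,0,0,0,0,0],[0,0,0,0,0,0]]'
```

```text
clock: 12.92
tool_pos: [0.4276, 0.303, 0.0302]
eef_rot: [0.702, 0.712, -0.015, -0.014]
contact_force: [0.2, -0.4, -0.0]
opening: 0.218
finger_force: 12.0
clock: 13.17
tool_pos: [0.4276, 0.3034, 0.0294]
eef_rot: [0.702, 0.712, -0.014, -0.015]
contact_force: [-0.4, 0.2, -1.1]
opening: 0.215
finger_force: 12.0
clock: 13.42
tool_pos: [0.4273, 0.3033, 0.028]
eef_rot: [0.702, 0.712, -0.015, -0.015]
contact_force: [-0.1, 0.2, -0.4]
opening: 0.215
finger_force: 12.0
```

```bash
python3 -m pendant '[[0,0,0.12,0,0,0],[0,0,0.1,0,0,0],[0,0,0,0,0,0],[0,0,0,0,0,0]]'; python3 -m pendant '[[0,0,0.06,0,0,0],[0,0,0,0,0,0],[0,0,0,0,0,0]]'; python3 -m pendant '[[0,0,0.04,0,0,0],[0,0,0,0,0,0],[0,0,0,0,0,0]]'
```

```text
clock: 13.75
tool_pos: [0.4267, 0.3031, 0.022]
eef_rot: [0.702, 0.712, -0.015, -0.015]
contact_force: [-0.1, 0.8, -0.8]
opening: 0.215
finger_force: 12.0
clock: 14.0
tool_pos: [0.4268, 0.3032, 0.0207]
eef_rot: [0.702, 0.712, -0.015, -0.015]
contact_force: [0.5, -0.1, -1.7]
opening: 0.214
finger_force: 12.0
clock: 14.25
tool_pos: [0.4268, 0.3032, 0.0197]
eef_rot: [0.702, 0.712, -0.015, -0.015]
contact_force: [-1.2, -0.4, -0.4]
opening: 0.213
finger_force: 12.0
```

```bash
python3 -m pendant '[[0,0,0.03,0,0,0],[0,0,0,0,0,0],[0,0,0,0,0,0]]'; python3 -m pendant '[[0,0,0.02,0,0,0],[0,0,0,0,0,0],[0,0,0,0,0,0]]'
```

```text
clock: 14.5
tool_pos: [0.4269, 0.3032, 0.0192]
eef_rot: [0.702, 0.712, -0.015, -0.015]
contact_force: [0.8, -0.2, 2.4]
opening: 0.218
finger_force: 12.0
clock: 14.75
tool_pos: [0.4269, 0.3032, 0.0192]
eef_rot: [0.702, 0.712, -0.015, -0.014]
contact_force: [0.1, -0.0, 7.5]
opening: 0.211
finger_force: 12.0
```

Touchdown at TCP z≈0.019. I ease back slightly and release in steps, with the hand following the tab out.

```bash
python3 -m pendant '[[0,0,-0.03,0,0,0],[0,0,0,0,0,0]]'; python3 -m pendant '[[0,-0.035,0,0,0,0],[0,0,0,0,0,0],[0,0,0,0,0,0]]' -0.53;python3 -m pendant '[[0,-0.05,0,0,0,0],[0,0,0,0,0,0],[0,0,0,0,0,0]]' -0.47; python3 -m pendant '[[0,-0.05,0,0,0,0],[0,0,0,0,0,0],[0,0,0,0,0,0]]' -0.4; python3 -m pendant '[[0,0,0,0,0,0],[0,0,0,0,0,0],[0,0,0,0,0,0]]' -0.3
```

```text
clock: 14.92
tool_pos: [0.4269, 0.3032, 0.0193]
eef_rot: [0.702, 0.712, -0.015, -0.015]
contact_force: [1.1, 0.4, 1.2]
opening: 0.211
finger_force: 12.0
clock: 15.17
tool_pos: [0.426, 0.3032, 0.0193]
eef_rot: [0.702, 0.712, -0.015, -0.015]
contact_force: [-0.5, -0.0, 1.7]
opening: 0.234
finger_force: 8.6
clock: 15.42
tool_pos: [0.4246, 0.3032, 0.0193]
eef_rot: [0.702, 0.712, -0.015, -0.015]
contact_force: [-0.8, 0.1, 1.8]
opening: 0.27
finger_force: 6.2
clock: 15.67
tool_pos: [0.4232, 0.303, 0.0192]
eef_rot: [0.702, 0.712, -0.015, -0.015]
contact_force: [-0.0, -0.5, -0.6]
opening: 0.301
finger_force: 0.0
clock: 15.92
tool_pos: [0.4234, 0.303, 0.0193]
eef_rot: [0.702, 0.712, -0.015, -0.015]
contact_force: [0.6, 0.2, 0.3]
opening: 0.349
finger_force: 0.0
```

```bash
python3 -m pendant '[[0,0,0,0,0,0],[0,0,0,0,0,0],[0,0,0,0,0,0],[0,0,-0.1,0,0,0],[0,0,-0.2,0,0,0]]' 0; python3 -m pendant '[[0,0,-0.4,0,0,0],[0,0,-0.7,0,0,0],[0,0,-0.9,0,0,0],[0,0,-0.9,0,0,0],[0,0,-0.9,0,0,0]]'; python3 -m pendant '[[0,0,-0.9,0,0,0],[0,0,-0.9,0,0,0],[0,0,-0.5,0,0,0],[0,0,0,0,0,0],[0,0,0,0,0,0]]'
python3 - <<'E'
from h import *
C=cam('scene');p,d=optics.snapshot('scene'); v,u=np.mgrid[0:400,0:640]
cv2.imwrite('pics/end.png',p)
W=world(C,np.c_[u.ravel(),v.ravel()],d.ravel())
m=(d.ravel()>0)&(abs(W[:,0]-.485)<.025)&(abs(W[:,1]-.303)<.035); P=W[m]
A=np.c_[P[:,0]-.4604,P[:,1]-.303,np.ones(len(P))];print(np.linalg.lstsq(A,P[:,2],rcond=None)[0])
E
```

```text
clock: 16.33
tool_pos: [0.4234, 0.3029, 0.0268]
eef_rot: [0.702, 0.712, -0.015, -0.015]
contact_force: [-0.4, 0.3, -0.1]
opening: 0.502
finger_force: 0.0
clock: 16.75
tool_pos: [0.4276, 0.303, 0.1237]
eef_rot: [0.702, 0.712, -0.015, -0.015]
contact_force: [0.1, 0.6, 0.2]
opening: 0.5
finger_force: 0.0
clock: 17.17
tool_pos: [0.4304, 0.3032, 0.1802]
eef_rot: [0.702, 0.712, -0.014, -0.014]
contact_force: [0.2, -0.9, -0.1]
opening: 0.499
finger_force: 0.0
[-2.36158587 -0.43241461  0.45054676]
```

View pics/end.png

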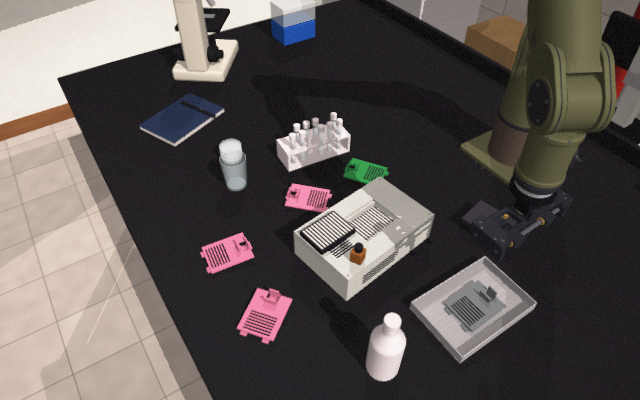

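The cover lies flat, right way up, inside the tray at ≈(474,303), the tray is where it was, and the robot is clear. Handing in.

```bash
python3 -c "
from plant import r; print(r.finish_job())"
```

```text
the job is handed in; nothing more can be done
None
```

The cover is off the lamp unit and lies flat, right way up, in the steel tray; the job is handed in after about 17 s of robot time, but the hand-in call returned no verdict.

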